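Present the portafilter level over the dosing stand

TASK

First slide the red size slide of the steel dosing stand all the way to its end stop at the large black dot. Then pick the portafilter out of its grey rest by the brass collar, which is its balance point, and, without tipping it, hold it level about 5 cm above the stand's round black seat, basket centred over the seat and handle in line over the stand's saddle, touching neither stand nor rest. Finish while still holding it there in the gripper, do not put it down, and leave the cup, tamper and jar alone.

Things in the scene. Friction and masses are not known exactly. Their poses are not given: they have to be found in the camera images.
- portafilter: Loose portafilter, 0.35 to 0.65 kg: open steel basket head, 72 mm across, 45 mm high, with a straight level handle along its -x, ending 201 mm from the head centre; handle centre line 30 mm above the origin. Origin: centre of the head's underside; z up. Outward: steel neck, brass collar (x -50 to -80 mm), black handle 26 mm thick. Starts level in the rest, underside 30 mm above the work surface.
- portafilter_balance (a point): Centre of the brass collar, the portafilter's centre of gravity along the handle, 65 mm from the head centre: a square-sided block 30 mm long along the handle, 18 mm wide (y), 22 mm high; grasp its flat upright sides. Axes as the portafilter's. In the rest it is 60 mm above the work surface, free on both sides, with 37 mm of air beneath. It must be held here.
- rest: Fixed grey rest, base board 250 x 85 x 12 mm; origin on the work surface below the parked head, -x along the parked handle. A 66 mm square cork pad (top 30 mm up) carries the head; a notched post at x = -165 mm (cheeks reaching 59 mm up, 34 mm apart) carries the handle.
- stand: Fixed steel dosing stand; base plate x -165 to +120 mm, 160 mm wide, 12 mm thick. Origin on the work surface below the centre of the round seat; z up. Seat: dark column with black rubber rim, 96 mm across, rim top 60 mm up, recess 84 mm wide, 15 mm deep. Handle saddle: notched post at x = -145 mm, 50 mm wide, 73 mm high; the handle belongs over this -x side. The size slide runs along y at x = +90 mm.
- stand_seat (a point): Centre of the seat's rim top, 60 mm above the stand's origin. Axes as the stand's.
- size_slide (a joint): Position of the red size slide along its track in m: 0 at the small black dot (stand's -y end), 0.060 at the end stop by the large black dot (stand's +y end). It grows as the slide moves along the stand's +y. Friction about 1.5 N holds it where it is left.
- size_slide_top (a point): Centre of the top of the red slide grip: an upright block 28 mm (stand x) by 20 mm (stand y, the sliding direction) and 40 mm high, its top 66.5 mm above the work surface; the aluminium track beneath it (40 mm wide, 110 mm long) is 26 mm high. Axes as the stand's.
- cup: Bystander: white mug, 72 mm across, 60 mm high, loose. Origin at the centre of its underside.
- tamper: Bystander: dark steel tamper, 56 mm across, 82 mm high, loose, standing. Origin at the centre of its underside.
- jar: Bystander: amber glass jar with wooden cap, 64 mm across, 90 mm high, loose. Origin at the centre of its underside.
Mind the look-alikes: they are no part of the job. Leave any blue look-alike of the portafilter alone.

How it is judged:
By the outcome, as a careful person would: the job done as asked, in the order asked, and still so for the second after the job is handed in, while the arm keeps its last pose, push and grip.
It also fails if it takes over 54 s, if anything falls off the work surface, if the arm or the gripper's body presses on something with over 40 N, if the wrist force passes 120 N, or if a joint passes its speed limit or range.

ROBOT

A 7-joint arm with a two-finger parallel gripper is mounted at the origin on the work surface. World frame = base frame: x ahead of the robot, y to its left, z up, the work surface at z = 0. Lengths are in m, angles in rad, forces in N, time in s.
With the tool pointing down it reaches from about 0.4 to 0.875 m from the base axis. Payload 19.3 kg.
Tool frame: the origin (TCP) lies at the very end of the fingers, on their centre line; the grasp point (between the pads) lies bot.pinch_z behind it (bot.pinch_z is the distance from the TCP to the grasp point, in m); z points along the fingers, y is the line along which they close (so a half turn about z gives the same grasp; the last joint's range is limited). The gripper opens to 85 mm and grips with 20 to 120 N. Pads are 22 mm wide; open, the fingers measure 114 mm over their backs; the gripper's body (76 mm by 85 mm) begins 54 mm behind the grasp point. The pads swing forward as they close: fully open they stand 13 mm farther back than shut.
Start: joints at [1.04, 0.521, -0.036, 1.599, 0.021, 1.021, -0.113], TCP at [0.278, -0.56, 0.231] pointing down, gripper open.
Joint ranges: [-2.91, 2.91], [-0.3, 2.13], [-1.5, 1.42], [0.17, 2.43], [-1.26, 4.41], [0.16, 1.93], [-2.52, 2.52]. Speed limits (rad/s): [1.89, 1.89, 2.39, 2.39, 3.01, 3.01, 3.01].

INTERFACE

Orientations are given as [roll, pitch, yaw] about the fixed x, y, z axes, in that order (R = Rz(yaw) Ry(pitch) Rx(roll)).
In Python, from workcell import bot, grab_frame, ticket gives the robot as it stands.
- The arm moves only by the tool arm_command, never from a script. Its argument "commands" is a list of rows, each a list of 3 entries, a list of its own where there are three numbers: the shift along the world's x, y, z in mm, then the turn about the world's z in rad, then the gripper command: -1 is fully open, 1 is shut, values between are in proportion. In form: [[[tx, ty, tz], roll, fingers], ...]. A call has 1 to 20 rows; each row shifts and turns the commanded pose from where the row before left it; what a row does not reach is not made up. A row lasts 1/10 s, in which the tool goes at most 50 mm and 8.59 degrees, less where a joint would pass 70% of its speed; a pose out of reach is approached as far as the arm can. A call with a gripper value outside its range is refused whole. The fingers move at their own pace and stop on an object; "newtons" is the grip in N (left out, the last holds). Time passes only in rows, so rows that do not move let the fingers close. It gives the time, the measured TCP pose, the force, the opening and the grip force at its end, in the units of the state.
- bot.observe(): the state, without advancing time (a new reading comes with each control period).
- grab_frame(name): name is "side" or "top" or "wrist"; returns a dict with "image" (480x640x3 uint8, red, green, blue), "vertical_fov" (degrees; the focal length in pixels is half the picture's height over the tangent of half this angle, whatever the lens; pixels are square), "cx", "cy" (the principal point, pixels), "R" (3x3) and "t" (3): a world point X has camera coordinates R X + t. Camera axes: x right, y down, z forward; pixel columns grow to the right and rows downward; lengths in m; the calibration is good to about 2 mm. A picture is of the moment at which its call begins. There is no depth.
- ticket.job_done(): hands the job in; it is judged then, once.
The state is a dict: "clock": time; "qpos": joint angles; "qd": joint speeds; "joint_efforts": joint torques, N m; "position": TCP position; "tool_rot": TCP orientation; "force": force on the tool from outside, world axes, zero at the start; "moment": the same for the moment, N m; "grip_width": finger opening in m; "finger_force": force on a finger pad.
Only numpy, scipy, OpenCV 4.12 (cv2) and the standard library are available. Lean on these libraries where they do the work, as an engineer would, in place of code of your own. Each camera call takes 0.05 s, during which the arm holds its last target. There are 200 camera calls.

## Working session

There is one attempt and no reset: what is moved stays moved. The work goes in short steps, Python scripts to look and compute and a tool call to move; the robot and the scene stay as the last step left them, time stands still between calls to the robot, and variables do not carry over. Pictures are saved under pics/ and viewed, at most 10 in all, crops included, and the job is handed in when it is done.

Besides the shell and the picture viewer there is one more tool, called after "Call:" in YAML: its name, and indented under it one key for each argument. arm_command: Moves the arm, as the interface text tells. Its arguments: {"type":"object","properties":{"commands":{"type":"array"},"newtons":{"type":"number"}},"required":["commands"]}

```bash
mkdir -p pics
cat > h.py <<'E'
import numpy as np, cv2
from workcell import bot, grab_frame, ticket
def grab(n,fn=None):
    f=grab_frame(n)
    if fn: cv2.imwrite('pics/'+fn,cv2.cvtColor(f['image'],cv2.COLOR_RGB2BGR))
    return f
def foc(f): return 240/np.tan(np.radians(f['vertical_fov'])/2)
def ray(f,u,v,z):
    R=np.array(f['R']);t=np.array(f['t']);F=foc(f)
    c=-R.T@t; d=R.T@np.array([(u-f['cx'])/F,(v-f['cy'])/F,1])
    return c+d*(z-c[2])/d[2]
def proj(f,X):
    p=np.array(f['R'])@np.array(X)+np.array(f['t']);F=foc(f)
    return p[:2]/p[2]*F+[f['cx'],f['cy']]
E
python3 - <<'E'
from h import *
import pickle
fs={}
for n in ('top','side'):
    fs[n]=f=grab(n,n+'0.png'); print(n,f['vertical_fov'],f['cx'],f['cy'],-np.array(f['R']).T@f['t'])
pickle.dump(fs,open('f0.pkl','wb'))
print(bot.pinch_z,bot.observe())
E
```

```text
top 56.558560380233835 314.4303800830264 229.06984181041815 [ 0.45362324 -0.00171717  0.95021285]
side 47.9694381700182 323.46316234217943 239.23203149511545 [0.4565191  0.57195783 0.74907173]
0.0187 {'clock': 0.1, 'qpos': array([ 1.03977848,  0.52197194, -0.0363652 ,  1.59993425,  0.02116932,
        1.02108209, -0.11278814]), 'qd': array([-0.00039669, -0.00103566, -0.00056038, -0.00139574,  0.00088147,
       -0.00090149,  0.00105441]), 'joint_efforts': array([ 2.82593181e-03, -9.28490496e+01,  1.98373877e+00, -3.70536983e+01,
        1.80929073e-02,  5.26384480e-03,  2.12419445e-05]), 'position': array([ 0.27779337, -0.55954449,  0.23077792]), 'tool_rot': array([-3.14058009e+00,  2.47607373e-05,  4.60835151e-01]), 'force': array([-0.69023971, -1.02362986, -0.46519151]), 'moment': array([ 0.00697252, -0.01748194,  0.0454657 ]), 'finger_force': 0.0, 'grip_width': 0.08538442520750791}
```

View pics/top0.png

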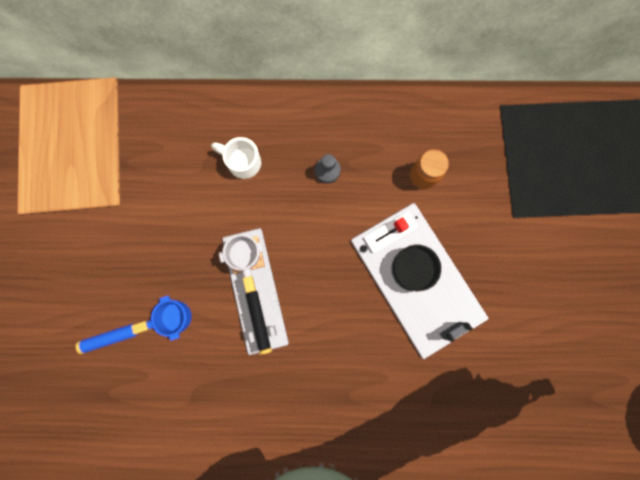

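View pics/side0.png

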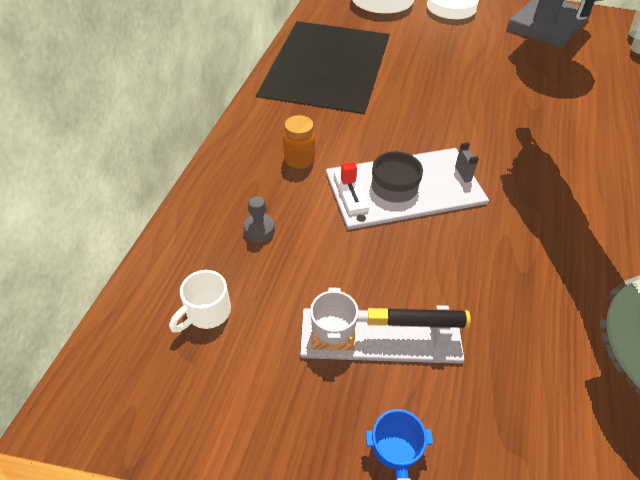

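The real portafilter has a steel head at top (240,252), a yellow collar at (250,285) and a black handle. The blue one at (170,318) is the look-alike, so I'll leave it alone. In the stand, the seat is at (416,267), the red slide at (402,225), the large dot at (364,248), the small dot at (416,217) and the saddle at (457,330). Next I'll confirm with an enlarged crop and measure.

Run:
```python
from h import *
import pickle
fs=pickle.load(open('f0.pkl','rb'))
im=cv2.imread('pics/top0.png')
cv2.imwrite('pics/crop.png',cv2.resize(im[195:365,210:495],(798,476),interpolation=cv2.INTER_CUBIC))
def blobs(f,lo,hi,amin=25):
    hsv=cv2.cvtColor(f['image'],cv2.COLOR_RGB2HSV)
    m=cv2.inRange(hsv,np.array(lo),np.array(hi))
    n,l,s,c=cv2.connectedComponentsWithStats(m)
    return [(c[i].round(1),s[i].tolist()) for i in range(1,n) if s[i,4]>=amin],m
for n in fs:
    f=fs[n]
    print(n,'red');[print(b) for b in blobs(f,(0,200,120),(4,255,255),40)[0]]
    print(n,'yellow');[print(b) for b in blobs(f,(22,150,120),(32,255,255))[0]]
    print(n,'dark');[print(b) for b in blobs(f,(0,0,0),(180,255,50),60)[0] if b[1][4]<5000]
f=fs['top']
for nm,u,v,z in [('collar',250,285,.071),('cap',265,350,.06),('head',240,252,.075),('seat',416,267,.06),('red',402,225,.0665),('sad',457,330,.07),('big',364,248,.012),('small',416,217,.012),('cup',240,158,.06),('tamper',327,165,.06),('jar',433,162,.09)]:
    print(nm,ray(f,u,v,z).round(4))
```

```text
top red
top yellow
top dark
(array([416.1, 267.9]), [393, 246, 47, 44, 1616])
(array([257. , 320.2]), [246, 293, 23, 56, 512])
side red
(array([348.2, 167.5]), [342, 162, 14, 15, 129])
side yellow
(array([377.6, 313. ]), [368, 308, 20, 11, 187])
(array([467.6, 315.4]), [465, 310, 5, 12, 36])
side dark
(array([586.9,   7.5]), [580, 0, 15, 17, 133])
(array([450., 324.]), [432, 321, 33, 6, 119])
collar [0.4901 0.1288 0.071 ]
cap [0.3658 0.0973 0.06  ]
head [0.5544 0.15   0.075 ]
seat [ 0.5288 -0.1995  0.06  ]
red [ 0.6124 -0.1725  0.0665]
sad [ 0.4073 -0.2725  0.07  ]
big [ 0.5722 -0.1014  0.012 ]
small [ 0.6398 -0.2134  0.012 ]
cup [0.7528 0.1597 0.06  ]
tamper [ 0.7389 -0.0214  0.06  ]
jar [ 0.7369 -0.2332  0.09  ]
```

View pics/crop.png

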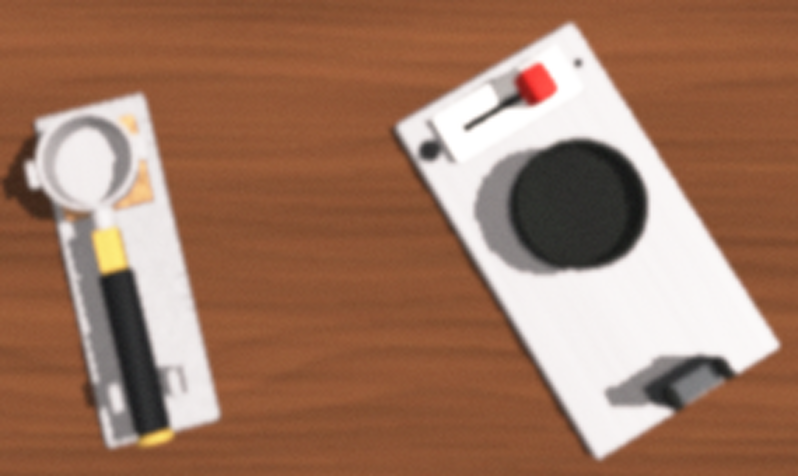

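The crop confirms it: steel head, yellow collar and black handle on the grey rest. The red slide sits near the small dot, and the large dot is at crop (429,150). Moving above the slide.

Call:
arm_command:
  commands:
    - [[10, 12, 0], 0.005, -1]
    - [[20, 24, 0], 0.005, -1]
    - [[20, 24, 0], 0.005, -1]
    - [[20, 24, 0], 0.005, -1]
    - [[20, 24, 0], 0.005, -1]
    - [[20, 24, 0], 0.005, -1]
    - [[20, 24, 0], 0.005, -1]
    - [[20, 24, 0], 0.005, -1]
    - [[20, 24, 0], 0.005, -1]
    - [[20, 24, 0], 0.005, -1]
    - [[20, 24, 0], 0.005, -1]
    - [[20, 24, 0], 0.005, -1]
    - [[20, 24, 0], 0.005, -1]
    - [[20, 24, 0], 0.005, -1]
    - [[20, 24, 0], 0.005, -1]
    - [[20, 24, 0], 0.005, -1]
    - [[10, 12, 0], 0, -1]
    - [[0, 0, 0], 0, -1]
    - [[0, 0, 0], 0, -1]

```text
clock: 2.0
position: [0.5973, -0.1761, 0.2311]
tool_rot: [-3.142, 0.001, 0.541]
force: [-1.0, 0.1, -0.0]
grip_width: 0.0854
finger_force: 0.0
```

Run:
```python
from h import *
import pickle
f=grab('wrist','w1.png');pickle.dump(f,open('w1.pkl','wb'))
print(f['vertical_fov'],f['cx'],f['cy'],-np.array(f['R']).T@f['t'])
print(bot.observe()['position'],bot.observe()['tool_rot'])
```

```text
62.418744286243964 318.0846514091116 238.40814263289542 [ 0.65466845 -0.14271478  0.3735128 ]
[ 0.59713608 -0.17677498  0.23120821] [3.14144506e+00 7.86917929e-04 5.39697420e-01]
```

View pics/w1.png

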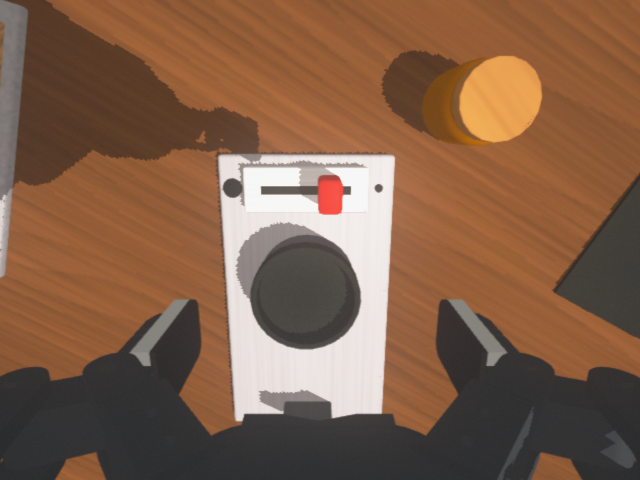

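The wrist view shows the stand aligned with the image: the red slide at (330,194), the large dot at (232,188), the small dot at (379,188) and the seat rim centre near (305,291).

Run:
```python
from h import *
import pickle
f=pickle.load(open('w1.pkl','rb'))
im=f['image'].astype(int)
red=((im[...,0]>130)&(im[...,1]<70)&(im[...,2]<70)).astype(np.uint8)
x,y,w,h=cv2.boundingRect(red);print('red box',x,y,w,h)
# red top edge is far edge of the top face; left/right extents top
a=ray(f,x,y+3,.0665);b=ray(f,x+w,y+3,.0665);print('far edge',a,b,np.linalg.norm(a-b))
hsv=cv2.cvtColor(f['image'],cv2.COLOR_RGB2HSV)
dk=cv2.inRange(hsv,(0,0,0),(180,255,75)); dk[:225]=0;dk[360:]=0;dk[:,:240]=0;dk[:,370:]=0
c=max(cv2.findContours(dk,0,1)[0],key=cv2.contourArea);e=cv2.fitEllipse(c);print(e)
seat=ray(f,*e[0],.06);print('seat',seat)
B=ray(f,232,188,.012);S=ray(f,379,188,.012)
d=(B-S)[:2];yaw=np.arctan2(-d[0],d[1]);print(B,S,np.linalg.norm(d),'yaw',yaw)
L=(ray(f,219,156,.012)-ray(f,235,415,.012));R=(ray(f,394,156,.012)-ray(f,383,415,.012));print('edges',[np.arctan2(q[1],q[0]) for q in (L,R)])
ax=np.array([np.cos(yaw),np.sin(yaw)]);ay=np.array([-ax[1],ax[0]])
m=(a+b)[:2]/2-14e-3*ax; print('slide centre',m,'in stand',(m-seat[:2])@ax,(m-seat[:2])@ay)
c1=ray(f,219,156,.012);c2=ray(f,394,156,.012);print('seat from corners',(c1+c2)[:2]/2-.12*ax)
p=bot.observe()['position'][:2]
q=seat[:2]+.09*ax+ay*((m-seat[:2])@ay); print('move',(q-p)*1000)
print('ax',ax)
```

```text
red box 0 0 0 0
far edge [0.61409274 0.08832521 0.0665    ] [0.61409274 0.08832521 0.0665    ] 0.0
((302.35687255859375, 303.9073791503906), (65.58403778076172, 96.70446014404297), 83.81082153320312)
seat [ 0.52380657 -0.2059876   0.06      ]
[ 0.57011393 -0.10231155  0.012     ] [ 0.63921976 -0.21760841  0.012     ] 0.13442090824184771 yaw 0.5399584509041384
edges [np.float64(0.5367363156273268), np.float64(0.5477778365386402)]
slide centre [0.60208452 0.0811278 ] in stand 0.21474747086326373 0.20602478467191077
seat from corners [ 0.526948   -0.20786923]
move [-102.05121494  193.77005634]
ax [0.85773004 0.51410035]
```

Run:
```python
from h import *
import pickle
f=pickle.load(open('w1.pkl','rb'))
im=f['image'].astype(int)
print(f['image'].shape,im[190,330],im[205,330],im[290,305],im[345,305],im[300,240])
red=((im[...,0]>110)&(im[...,0]>2.2*im[...,1])&(im[...,0]>2.2*im[...,2])).astype(np.uint8)
red[:150]=0;red[230:]=0;red[:,:245]=0;red[:,370:]=0
ys,xs=np.nonzero(red)
for y in range(ys.min(),ys.max()+1,3): print(y,xs[ys==y].min(),xs[ys==y].max(),im[y,330])
g=im.sum(2)
print('seat row291',[ (u,int(g[291,u])) for u in list(range(228,262,3))+list(range(345,372,3))])
print('seat col305',[ (v,int(g[v,305])) for v in list(range(226,246,2))+list(range(338,358,2))])
```

```text
(480, 640, 3) [247  82  71] [247  81  70] [72 71 66] [78 75 69] [234 226 223]
176 323 336 [164  71  66]
179 320 338 [173  74  68]
182 319 340 [240  78  67]
185 319 341 [247  80  67]
188 318 342 [247  81  69]
191 318 342 [247  81  68]
194 318 342 [247  83  70]
197 319 341 [247  82  70]
200 319 341 [247  82  70]
203 319 341 [247  81  70]
206 319 341 [247  79  67]
209 319 341 [247  81  68]
212 320 340 [245  78  68]
seat row291 [(228, 646), (231, 689), (234, 683), (237, 672), (240, 685), (243, 467), (246, 406), (249, 382), (252, 207), (255, 224), (258, 187), (261, 220), (345, 221), (348, 189), (351, 189), (354, 210), (357, 229), (360, 463), (363, 697), (366, 695), (369, 700)]
seat col305 [(226, 608), (228, 444), (230, 447), (232, 441), (234, 397), (236, 265), (238, 266), (240, 262), (242, 215), (244, 206), (338, 178), (340, 187), (342, 189), (344, 209), (346, 228), (348, 304), (350, 689), (352, 699), (354, 698), (356, 698)]
```

Run:
```python
from h import *
import pickle
f=pickle.load(open('w1.pkl','rb')); fs=pickle.load(open('f0.pkl','rb'))
ax=np.array([.8577,.5141]);ay=np.array([-ax[1],ax[0]])
for z in(.06,.04): print('seat',z,ray(f,305.5,291.5,z))
print('seat top cam',ray(fs['top'],416.4,268,.06))
c=[ray(f,u,v,.012)[:2] for u,v in((219,156),(394,156))];print('corner',sum(c)/2-.12*ax,np.linalg.norm(c[0]-c[1]))
c=[ray(fs['top'],210+u/2.8,195+v/2.8,.012)[:2] for u,v in((572,22),(780,345),(598,458),(393,125))]
print('top corners',(sum(c)/4)+.0225*ax,[np.linalg.norm(c[i]-c[i-1]) for i in range(4)])
s=ray(f,330,197.5,.0665)[:2];print('slide',s)
for seat in ((.5273,-.2065),):
  print((s-seat)@ax,(s-seat)@ay,'end target',np.array(seat)+.09*ax+.03*ay)
print('tcp', bot.observe()['position'],'move',(s-bot.observe()['position'][:2])*1e3)
```

```text
seat 0.06 [ 0.53510049 -0.20247962  0.06      ]
seat 0.04 [ 0.52747287 -0.20629221  0.04      ]
seat top cam [ 0.52677635 -0.200264    0.06      ]
corner [ 0.5269516  -0.20786919] 0.15665903925016733
top corners [ 0.52831881 -0.20335151] [np.float64(0.15996773306125117), np.float64(0.28280821007462353), np.float64(0.15887289949626798), np.float64(0.2840990114192094)]
slide [ 0.61562712 -0.17754491]
0.09064397808915889 -0.020574189686420156 end target [ 0.58907 -0.1345 ]
tcp [ 0.59713608 -0.17677498  0.23120821] move [18.49103656 -0.76993538]
```

Call:
arm_command:
  commands:
    - [[9, 1, 0], 0, -1]
    - [[8, 0, 0], 0, -1]
    - [[0, 0, -10], 0, -1]
    - [[0, 0, -20], 0, -1]
    - [[0, 0, -20], 0, -1]
    - [[0, 0, -20], 0, -1]
    - [[0, 0, -20], 0, -1]
    - [[0, 0, -20], 0, -1]
    - [[0, 0, -20], 0, -1]
    - [[0, 0, -20], 0, -1]
    - [[0, 0, -20], 0, -1]
    - [[0, 0, -13], 0, -1]
    - [[0, 0, -10], 0, -1]
    - [[0, 0, 0], 0, 0.4]
    - [[0, 0, 0], 0, 1]
    - [[0, 0, 0], 0, 1]
    - [[0, 0, 0], 0, 1]
    - [[0, 0, 0], 0, 1]
    - [[0, 0, 0], 0, 1]
    - [[0, 0, 0], 0, 1]
  newtons: 30

```text
clock: 4.05
position: [0.6153, -0.175, 0.039]
tool_rot: [3.141, -0.001, 0.541]
force: [-0.5, -0.7, 5.5]
grip_width: 0.0193
finger_force: 34.4
```

Call:
arm_command:
  commands:
    - [[-2.6, 4.3, 0], 0, 1]
    - [[-2.6, 4.3, 0], 0, 1]
    - [[-2.6, 4.3, 0], 0, 1]
    - [[-2.6, 4.3, 0], 0, 1]
    - [[-2.6, 4.3, 0], 0, 1]
    - [[-2.6, 4.3, 0], 0, 1]
    - [[-2.6, 4.3, 0], 0, 1]
    - [[-2.6, 4.3, 0], 0, 1]
    - [[-2.6, 4.3, 0], 0, 1]
    - [[0, 0, 0], 0, 1]
    - [[0, 0, 0], 0, 1]

```text
clock: 5.15
position: [0.5917, -0.1356, 0.039]
tool_rot: [3.141, -0.001, 0.541]
force: [-1.2, 1.4, 8.4]
grip_width: 0.0194
finger_force: 34.7
```

Call:
arm_command:
  commands:
    - [[-1, 1.7, 0], 0, 1]
    - [[-1, 1.7, 0], 0, 1]
    - [[-1, 1.7, 0], 0, 1]
    - [[0, 0, 0], 0, 1]
    - [[0, 0, 0], 0, 1]

```text
clock: 5.65
position: [0.5899, -0.1325, 0.0391]
tool_rot: [3.138, -0.002, 0.54]
force: [6.8, -8.8, -1.2]
grip_width: 0.0195
finger_force: 33.6
```

Call:
arm_command:
  commands:
    - [[-1, 1.7, 0], 0, 1]
    - [[0, 0, 0], 0, 1]
    - [[0, 0, 0], 0, 1]

```text
clock: 5.95
position: [0.5897, -0.1323, 0.0392]
tool_rot: [3.136, -0.003, 0.539]
force: [14.0, -16.8, -6.8]
grip_width: 0.0195
finger_force: 33.1
```

Call:
arm_command:
  commands:
    - [[0, 0, 0], 0, 0.3]
    - [[0, 0, 0], 0, -1]
    - [[0, 0, 0], 0, -1]
    - [[0, 0, 0], 0, -1]
    - [[0, 0, 0], 0, -1]
    - [[0, 0, 10], 0, -1]
    - [[0, 0, 25], 0, -1]
    - [[0, 0, 30], 0, -1]
    - [[0, 0, 35], 0, -1]
    - [[0, 0, 35], 0, -1]
    - [[0, 0, 35], 0, -1]
    - [[0, 0, 25], 0, -1]

```text
clock: 7.15
position: [0.5878, -0.1293, 0.2365]
tool_rot: [3.14, -0.002, 0.541]
force: [1.0, -0.5, 0.4]
grip_width: 0.0856
finger_force: 0.0
```

Call:
arm_command:
  commands:
    - [[-5, 10, 0], -0.02, -1]
    - [[-9, 20, 0], -0.02, -1]
    - [[-9, 20, 0], -0.02, -1]
    - [[-9, 20, 0], -0.02, -1]
    - [[-9, 20, 0], -0.02, -1]
    - [[-9, 20, 0], -0.02, -1]
    - [[-9, 20, 0], -0.02, -1]
    - [[-9, 20, 0], -0.02, -1]
    - [[-9, 20, 0], -0.02, -1]
    - [[-9, 20, 0], -0.02, -1]
    - [[-9, 20, 0], -0.02, -1]
    - [[-9, 20, 0], -0.02, -1]
    - [[-9, 20, 0], -0.02, -1]
    - [[0, 0, 0], 0, -1]
    - [[0, 0, 0], 0, -1]

```text
clock: 8.65
position: [0.4745, 0.1208, 0.2339]
tool_rot: [3.141, -0.001, 0.282]
force: [0.2, -0.2, -0.2]
grip_width: 0.0853
finger_force: 0.0
```

Run:
```python
from h import *
import pickle
f=grab('wrist','w2.png');pickle.dump(f,open('w2.pkl','wb'))
t=grab('top','top1.png');pickle.dump(t,open('t1.pkl','wb'))
im=t['image'].astype(int)
red=((im[...,0]>110)&(im[...,0]>2.2*im[...,1])&(im[...,0]>2.2*im[...,2]));red[:,:350]=0
ys,xs=np.nonzero(red[190:270]);print('red',np.median(xs),np.median(ys)+190,len(xs),ray(t,np.median(xs),np.median(ys)+190,.0665))
print(bot.observe()['position'],bot.observe()['tool_rot'],-np.array(f['R']).T@f['t'])
```

```text
red 380.0 237.0 124 [ 0.58771043 -0.12788744  0.0665    ]
[0.47475164 0.11997328 0.23360235] [ 3.14132468e+00 -3.26145754e-04  2.80205166e-01] [0.53850975 0.13827434 0.37641277]
```

View pics/w2.png

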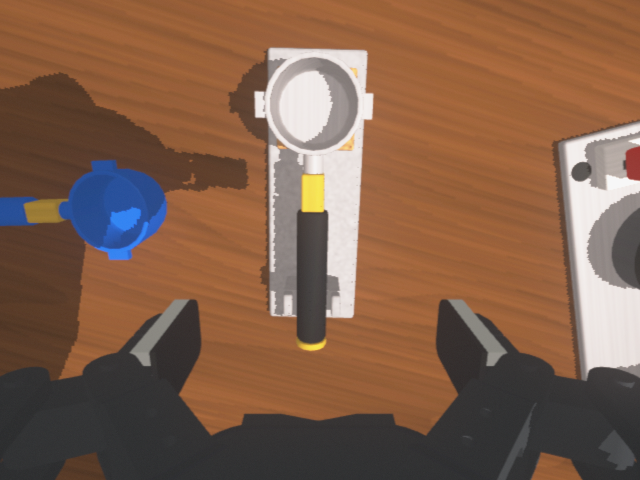

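The portafilter is aligned with the tool: collar at (313,192), head centre (314,104), handle end (311,346). The red slide is now next to the large dot.

Run:
```python
from h import *
import pickle
f=pickle.load(open('w2.pkl','rb'))
hsv=cv2.cvtColor(f['image'],cv2.COLOR_RGB2HSV)
m=cv2.inRange(hsv,(20,150,120),(34,255,255));m[:160]=0;m[215:]=0;m[:,:290]=0;m[:,340:]=0
x,y,w,h=cv2.boundingRect(m);print('collar',x,y,w,h)
c=ray(f,x+w/2,y+h/2,.071)
print('collar',c,'len',np.linalg.norm(ray(f,x+w/2,y,.071)-ray(f,x+w/2,y+h,.071)),'wid',np.linalg.norm(ray(f,x,192,.071)-ray(f,x+w,192,.071)))
H=ray(f,314,104,.075);E=ray(f,311,345,.06);print('head',H,'end',E,np.linalg.norm((H-E)[:2]),'yaw',np.arctan2(*(H-E)[1::-1]),np.arctan2(*(H-c)[1::-1]))
# two-view check of the collar with the side camera
fs=pickle.load(open('f0.pkl','rb'));s=fs['side']
print('side ray',ray(s,377.6,313,.065), 'proj',proj(s,[c[0],c[1],.071]),proj(s,[*c[:2],.06]))
p=bot.observe()['position'];print(p,(c-p)*1e3)
```

```text
collar 301 174 23 38
collar [0.49226999 0.12887877 0.071     ] len 0.029606952999855475 wid 0.01781189083113574
head [0.55528088 0.1456585  0.075     ] end [0.35889539 0.09240368 0.06      ] 0.20347810021905885 yaw 0.2648065902275989 0.2602589238399304
side ray [0.49138296 0.12588784 0.065     ] proj [376.95044487 312.29430746] [376.27359459 316.29082209]
[0.47475164 0.11997328 0.23360235] [  17.51834868    8.90549081 -162.60234563]
```

Call:
arm_command:
  commands:
    - [[9, 5, 0], -0.015, -1]
    - [[8.5, 4, 0], 0, -1]
    - [[0, 0, -15], 0, -1]
    - [[0, 0, -25], 0, -1]
    - [[0, 0, -25], 0, -1]
    - [[0, 0, -25], 0, -1]
    - [[0, 0, -25], 0, -1]
    - [[0, 0, -25], 0, -1]
    - [[0, 0, -20], 0, -1]
    - [[0, 0, -20], 0, -1]
    - [[0, 0, -13], 0, -1]
    - [[0, 0, 0], 0, -1]
    - [[0, 0, 0], 0, -1]

```text
clock: 10.05
position: [0.4924, 0.1298, 0.0405]
tool_rot: [3.142, -0.0, 0.266]
force: [-0.5, 0.6, 0.6]
grip_width: 0.0854
finger_force: 0.0
```

Run:
```python
from h import *
f=grab('wrist','w3.png')
print(bot.observe()['position'],bot.observe()['tool_rot'],bot.observe()['force'])
```

```text
[0.49257185 0.12987134 0.04092841] [-3.14152538e+00 -8.82867781e-04  2.65672648e-01] [-0.07519025 -0.25568538  0.19607687]
```

View pics/w3.png

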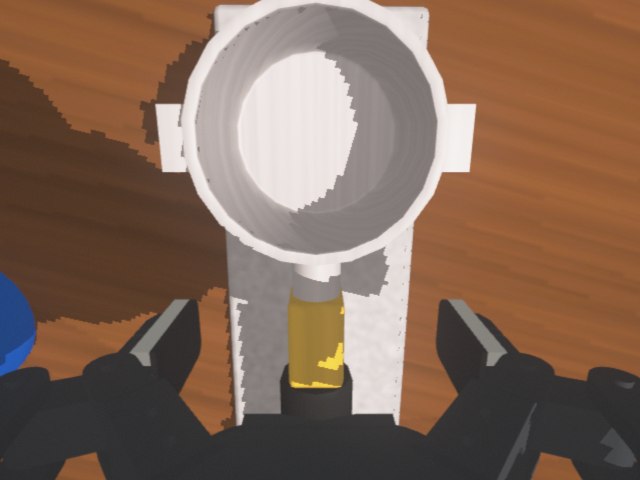

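The collar, (289–344, 295–387), is centred between the open fingers and straight. Closing on it.

Call:
arm_command:
  commands:
    - [[0, 0, 0], 0, 0.3]
    - [[0, 0, 0], 0, 0.5]
    - [[0, 0, 0], 0, 1]
    - [[0, 0, 0], 0, 1]
    - [[0, 0, 0], 0, 1]
    - [[0, 0, 0], 0, 1]
    - [[0, 0, 0], 0, 1]
    - [[0, 0, 0], 0, 1]
    - [[0, 0, 0], 0, 1]
    - [[0, 0, 3], 0, 1]
    - [[0, 0, 5], 0, 1]
    - [[0, 0, 5], 0, 1]
    - [[0, 0, 7], 0, 1]
    - [[0, 0, 10], 0, 1]
    - [[0, 0, 10], 0, 1]
    - [[0, 0, 0], 0, 1]
    - [[0, 0, 0], 0, 1]
    - [[0, 0, 0], 0, 1]
  newtons: 90

```text
clock: 11.9
position: [0.4918, 0.1296, 0.0801]
tool_rot: [3.142, 0.0, 0.266]
force: [-0.1, 0.2, -5.4]
grip_width: 0.0166
finger_force: 88.0
```

Run:
```python
from h import *
import pickle
f=grab('wrist','w4.png');s=grab('side','s4.png')
o=bot.observe();print(o['position'],o['tool_rot'],o['force'],o['moment'])
a=cv2.imread('pics/w4.png')[:420,120:500];b=cv2.resize(cv2.imread('pics/s4.png')[200:400,270:500],(420,365))
c=np.zeros((420,800,3),np.uint8);c[:,:380]=a;c[:365,380:]=b;cv2.imwrite('pics/c4.png',c)
```

```text
[0.49177006 0.12962027 0.07995206] [-3.1415857e+00  6.1605236e-04  2.6571596e-01] [-1.3201951   1.02323698 -5.38066998] [-0.00273018  0.00129898 -0.0474866 ]
```

View pics/c4.png

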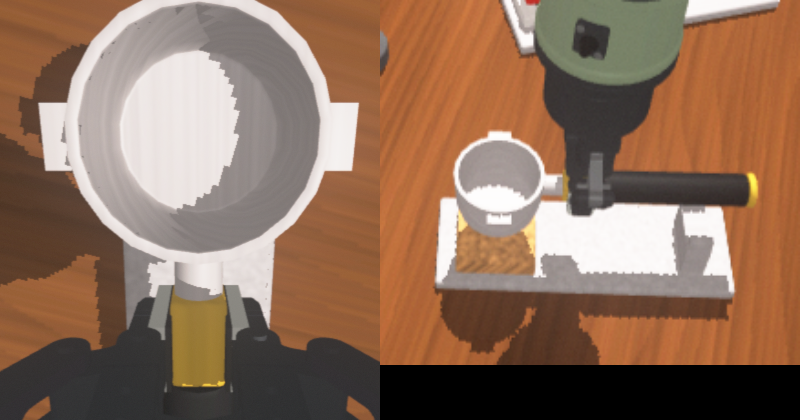

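Held level at the collar, clear of the rest, with no moment at the wrist. Lifting higher and carrying it over to the stand.

Call:
arm_command:
  commands:
    - [[0, 0, 5], 0, 1]
    - [[0, 0, 15], 0, 1]
    - [[0, 0, 15], 0, 1]
    - [[0, 0, 15], 0, 1]
    - [[0, 0, 15], 0, 1]
    - [[0, 0, 15], 0, 1]
    - [[0, 0, 15], 0, 1]
    - [[0, 0, 5], 0, 1]
    - [[0, 0, 0], 0, 1]
    - [[-1, -6, 0], 0.005, 1]
    - [[-1, -12, 0], 0.01, 1]
    - [[-1, -16, 0], 0.01, 1]
    - [[-1, -16, 0], 0.01, 1]
    - [[-1, -16, 0], 0.01, 1]
    - [[-1, -16, 0], 0.01, 1]
    - [[-1, -16, 0], 0.01, 1]
    - [[-1, -16, 0], 0.01, 1]
    - [[-1, -16, 0], 0.01, 1]
    - [[-1, -16, 0], 0.01, 1]
    - [[-1, -16, 0], 0.01, 1]

```text
clock: 14.0
position: [0.4802, -0.0334, 0.1794]
tool_rot: [-3.141, 0.001, 0.371]
force: [-0.4, 0.0, -6.4]
grip_width: 0.0168
finger_force: 88.1
```

Call:
arm_command:
  commands:
    - [[-1, -16, 0], 0.01, 1]
    - [[-1, -16, 0], 0.012, 1]
    - [[-1, -16, 0], 0.015, 1]
    - [[-1, -16, 0], 0.015, 1]
    - [[-1, -16, 0], 0.015, 1]
    - [[-1, -16, 0], 0.015, 1]
    - [[-1, -16, 0], 0.015, 1]
    - [[-1, -16, 0], 0.015, 1]
    - [[-1, -16, 0], 0.015, 1]
    - [[0, -16, 0], 0.015, 1]
    - [[0, -16, 0], 0.015, 1]
    - [[0, -16, 0], 0.015, 1]
    - [[0, -8, 0], 0.008, 1]
    - [[0, -4, 0], 0, 1]
    - [[0, 0, 0], 0, 1]
    - [[0, 0, 0], 0, 1]

```text
clock: 15.6
position: [0.472, -0.2356, 0.1801]
tool_rot: [-3.141, -0.0, 0.551]
force: [-0.2, 0.3, -4.8]
grip_width: 0.0168
finger_force: 88.1
```

Run:
```python
from h import *
import pickle
fs={n:grab(n,n+'5.png') for n in('top','side','wrist')};pickle.dump(fs,open('f5.pkl','wb'))
o=bot.observe();print(o['clock'],o['position'],o['tool_rot'],o['force'],o['moment'],o['grip_width'])
a=cv2.resize(cv2.imread('pics/side5.png')[80:300,250:550],(480,352));b=cv2.resize(cv2.imread('pics/wrist5.png'),(320,240))
c=np.zeros((600,800,3),np.uint8);c[:352,:480]=a;c[:240,480:]=b;c[352:,:310]=cv2.resize(cv2.imread('pics/top5.png')[200:360,340:540],(310,248));cv2.imwrite('pics/c5.png',c)
```

```text
15.75 [ 0.47209957 -0.23572308  0.18031756] [-3.14149133e+00 -9.93366271e-05  5.51513052e-01] [-0.30752589 -0.90047455 -5.85426447] [0.01009832 0.00304472 0.01313313] 0.016494876104220527
```

View pics/c5.png

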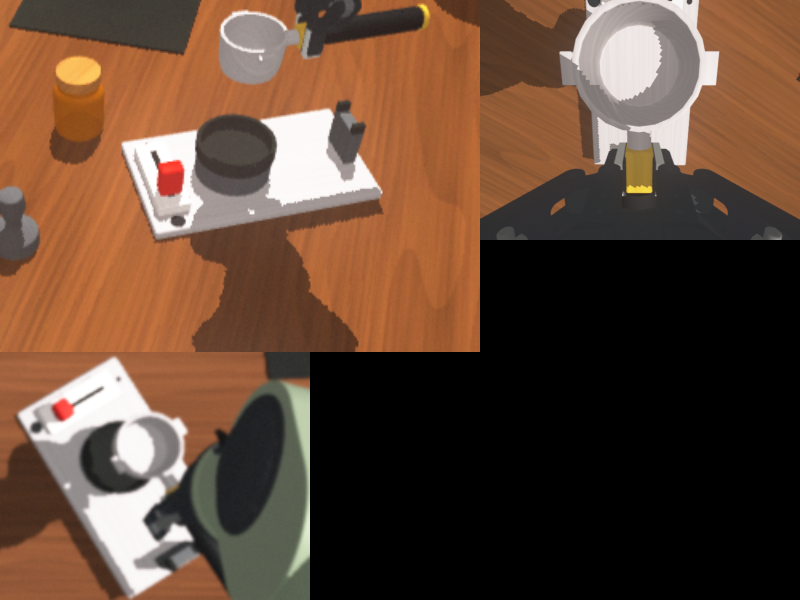

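The portafilter is level above the seat (basket at about (253,47) in the side crop) and the red slide sits by the large dot. Small correction, then lower to 5 cm.

Call:
arm_command:
  commands:
    - [[1, -1, 0], -0.01, 1]
    - [[0, 0, -5], 0, 1]
    - [[0, 0, -10], 0, 1]
    - [[0, 0, -10], 0, 1]
    - [[0, 0, -10], 0, 1]
    - [[0, 0, -10], 0, 1]
    - [[0, 0, -10], 0, 1]
    - [[0, 0, -5], 0, 1]
    - [[0, 0, 0], 0, 1]
    - [[0, 0, 0], 0, 1]
    - [[0, 0, 0], 0, 1]

```text
clock: 16.85
position: [0.4732, -0.2374, 0.1207]
tool_rot: [3.141, -0.0, 0.541]
force: [-0.4, 0.0, -6.2]
grip_width: 0.0164
finger_force: 88.2
```

Run:
```python
from h import *
fs={n:grab(n,n+'6.png') for n in('side','wrist')}
o=bot.observe();print(o['clock'],o['position'],o['tool_rot'],o['force'],o['moment'],o['grip_width'])
ax=np.array([.8577,.5141]);h=o['position'][:2]+.065*ax
print('expected head rim centre side',proj(fs['side'],[*h,.155]),'wrist',proj(fs['wrist'],[*h,.155]),'seat side',proj(fs['side'],[.529,-.2035,.06]))
a=cv2.resize(cv2.imread('pics/side6.png')[80:280,300:540],(480,400),interpolation=cv2.INTER_CUBIC);b=cv2.resize(cv2.imread('pics/wrist6.png'),(320,240))
c=np.zeros((400,800,3),np.uint8);c[:,:480]=a;c[:240,480:]=b;cv2.imwrite('pics/c6.png',c)
```

```text
16.95 [ 0.47317765 -0.23743263  0.12067616] [ 3.14103821e+00 -3.96436527e-04  5.40635547e-01] [-4.46003265e-01 -4.88282526e-03 -5.55106009e+00] [-0.02695591 -0.01303812  0.00047825] 0.016652801886367405
expected head rim centre side [402.58096759 127.5018548 ] wrist [314.4500296  134.62516941] seat side [396.05447499 168.03745642]
```

View pics/c6.png

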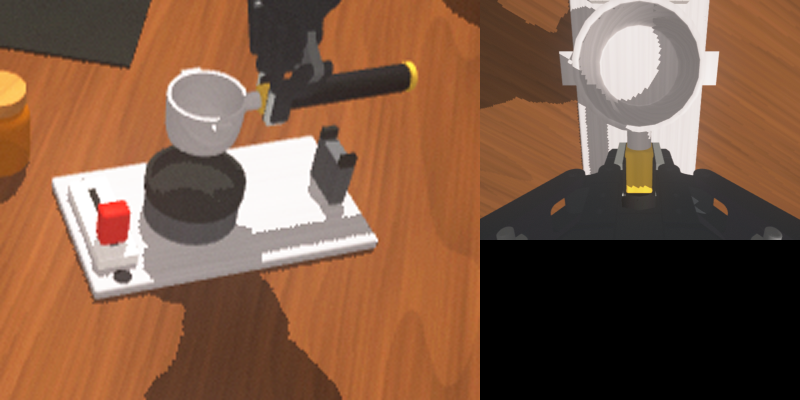

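The basket is level over the seat: its rim centre is at side (403,127) against an expected (402.6,127.5), and the seat is at (397,168). The handle is in line with the saddle, nothing is touching, and the slide is at the large dot. Handing in.

```bash
python3 -c "
from workcell import ticket
print(ticket.job_done())"
```

```text
the job is handed in; nothing more can be done
None
```

I handed in the job at about 17 s of the 54 s allowed: the red slide is at its end stop by the large dot, and the portafilter is held level by the brass collar about 5 cm above the seat, handle over the saddle, touching nothing.

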